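# Find the full battery case by weight and clamp it for opening

### The arm

A 7-joint arm with a two-finger parallel gripper is mounted at the origin on the work surface. World frame = base frame: x ahead of the robot, y to its left, z up, the work surface at z = 0. Lengths are in m, angles in rad, forces in N, time in s.
With the tool pointing down it reaches from about 0.425 to 0.925 m from the base axis. Payload 6.8 kg.
Tool frame: the origin (TCP) lies midway between the tips of the shut fingers; the grasp point (between the pads) lies 19 mm behind it (r.grip_point_offset is the distance from the TCP to the grasp point, in m); x points along the fingers, z is the direction in which the jaws open and shut, and the axes are right-handed (so a half turn about x gives the same grasp; the last joint's range is limited). The gripper opens to 85 mm and grips with 20 to 120 N. Pads are 22 mm wide; open, the fingers measure 114 mm over their backs; the gripper's body (76 mm by 85 mm) begins 54 mm behind the grasp point. The pads swing forward as they close: fully open they stand 13 mm farther back than shut.
Start: joints at [-1.44, 0.477, 0.022, 1.555, -0.011, 1.109, -0.083], TCP at [0.16, 0.656, 0.231] pointing down, gripper open.
Joint ranges: [-2.96, 2.96], [-0.34, 2.1], [-1.41, 1.46], [0.24, 2.44], [-1.37, 4.51], [0.17, 1.92], [-2.96, 2.96]. Speed limits (rad/s): [2.39, 2.39, 3.14, 3.14, 3.14, 3.14, 3.14].

### API

Orientations are given as a rotation vector (axis times angle).
In Python, from bench import r gives the robot as it stands.
- The arm moves only by the tool servo_tool, never from a script. Its argument "steps" is a list of rows, each an object of numbers: "tx", "ty", "tz": the shift along the tool's x, y, z normalised to -1 to 1, where 1 is 0.05 m; "ax", "ay", "az": the turn, a rotation vector about the tool's x, y, z normalised to -1 to 1, where 1 is 6 degrees. In form: [{"tx": .., "ty": .., "tz": .., "ax": .., "ay": .., "az": ..}, ...]. A call has 1 to 12 rows; each row shifts and turns the commanded pose from where the row before left it, along the tool's axes as they then stand; what a row does not reach is not made up. A row lasts 1/8 s, in which the tool goes at most 62.5 mm and 10.7 degrees, less where a joint would pass 70% of its speed; a pose out of reach is approached as far as the arm can. A call with a number of a shift or a turn outside -1 to 1 is refused whole. A call with a gripper value outside its range is refused whole. "grip" is the closure in counts, from 0 (fully open) to 255 (shut), set as the call begins (left out, the last holds). The fingers move at their own pace and stop on an object; "squeeze" is the grip in N (left out, the last holds). Time passes only in rows, so rows that do not move let the fingers close. It gives the time, the measured TCP pose, the force and the opening at its end, in the units of the state.
- r.get_obs(): the state, without advancing time (a new reading comes with each control period).
- r.grab_frame(name): name is "side" or "top" or "wrist"; returns the picture (420x560x3 uint8, red, green, blue); there is no depth.
- r.camera_model(name): a dict with "mtx" (3x3 intrinsics, pixels), "R" (3x3) and "t" (3): a world point X has camera coordinates R X + t. Camera axes: x right, y down, z forward; pixel columns grow to the right and rows downward; lengths in m; the calibration is good to about 2 mm. The wrist camera is an equidistant fisheye: a pixel r from the principal point sees the ray r / f radians off the axis. A picture is of the moment at which its call begins: read the wrist's pose just before it. camera_model takes no time and is no camera call; for the wrist camera it gives the pose at the moment of the call.
- r.hand_in(): hands the job in, once; it reports no verdict.
The state is a dict: "clock": time; "joints": joint angles; "qvel": joint speeds; "tau": joint torques, N m; "tcp_pos": TCP position; "orientation": TCP orientation; "contact_force": force on the tool from outside, world axes, zero at the start; "moment": the same for the moment, N m; "grip_width": finger opening in m.
Only numpy, scipy, OpenCV 4.12 (cv2) and the standard library are available. Lean on these libraries where they do the work, as an engineer would, in place of code of your own. Each camera call takes 0.05 s, during which the arm holds its last target. There are 200 camera calls.

### The job

One of the three identical battery cases still holds all its cells, so it is the heaviest: find it by feeling their weight in the gripper, and leave the other two lying flat on the bench. Lay the heaviest gently, flat, centred and lengthwise on the bed of the red clamp, let go of it, then slide the clamp's jaw up by its black grip until you feel the case firmly stopped between jaw and fence with no gap at either end, without forcing it. Let go, and leave everything else on the bench where it is.

Things in the scene. Friction and masses are not known exactly. Their poses are not given: they have to be found in the camera images.
- case_a: one of three outwardly identical closed grey plastic battery cases, 120 mm long (its x), 54 mm wide (its y), 40 mm high, lying flat; origin at the centre of its underside. How many cells are inside cannot be seen: the heaviest is at least 150 g heavier than the next, all weigh 0.1 to 0.6 kg, and any of them may be the heaviest
- case_b: one of three outwardly identical closed grey plastic battery cases, 120 mm long (its x), 54 mm wide (its y), 40 mm high, lying flat; origin at the centre of its underside. How many cells are inside cannot be seen: the heaviest is at least 150 g heavier than the next, all weigh 0.1 to 0.6 kg, and any of them may be the heaviest
- case_c: one of three outwardly identical closed grey plastic battery cases, 120 mm long (its x), 54 mm wide (its y), 40 mm high, lying flat; origin at the centre of its underside. How many cells are inside cannot be seen: the heaviest is at least 150 g heavier than the next, all weigh 0.1 to 0.6 kg, and any of them may be the heaviest
- clamp: red clamp fixed to the bench, base 250 (x) x 90 x 12 mm; origin at the centre of its underside, x along its length from jaw to fence. Fixed aluminium fence at the +x end: 70 mm wide, inner face at x = +105 mm, top at z = 40 mm. No side walls. The sliding jaw stands at the -x end: block 36 (x) x 66 mm, top at z = 45 mm, its front face at x = -75 mm + the jaw joint's value
- bed: grey flat bed of the clamp, on which a case lies, 180 x 70 mm, top 18 mm above the bench (z = 18 mm in the clamp's frame), from x = -75 to +105 mm in the clamp's frame; origin at the centre of its underside
- seat (a point): point on the top of the bed, 45 mm towards the fence from the clamp's centre, under the middle of a case that is fully home against the fence; axes as the clamp's
- jaw (a joint): travel of the clamp's sliding jaw towards the fence in m: 0 fully open (180 mm between jaw and fence), 0.060 leaves 120 mm; stays where it is left; it takes 1 to 2 N to slide alone, some 5 to 9 N while pushing a case along the bed, and the force rises steeply once the case is stopped by the fence
- jaw_grip (a point): grip point of the jaw: in the middle of the upright black block on top of the jaw, 16 (clamp's x) x 24 (y) mm, from z = 45 to 86 mm in the clamp's frame, this point at z = 68 mm and 23 mm behind the jaw's front face; moves with the jaw; axes as the clamp's
- jar: small brown screw-top jar, 42 mm across, 62 mm high, standing among the cases; origin under its centre
- phone: phone lying flat, 150 (x) x 72 x 8 mm; origin under its centre
- driver: screwdriver, 160 mm long, lying along its x
- tape: roll of tape lying flat, 90 mm across, 20 mm high; origin under its centre
- meter: multimeter lying face up, 175 (x) x 82 x 34 mm (dial to 42 mm); origin under its centre
- flux: white bottle, 50 mm across, 130 mm high, standing; origin under its centre
- brush: brush with a wooden handle, 170 mm long, lying along its x
There are look-alikes about, which are no part of the job. What is shaped like the case_a but green or purple is not meant.

How it is judged:
By the outcome, as a careful person would: the job done as asked, in the order asked, and still so for the second after the job is handed in, with the robot touching nothing.
It also fails if it takes over 72 s, if anything falls off the work surface, if the arm or the gripper's body presses on something with over 40 N, if the wrist force passes 120 N, or if a joint passes its speed limit or range.

## Working session

There is one attempt and no reset: what is moved stays moved. The work goes in short steps, Python scripts to look and compute and a tool call to move; the robot and the scene stay as the last step left them, time stands still between calls to the robot, and variables do not carry over. Pictures are saved under pics/ and viewed, about 8 in all and at most 12, crops included, and the job is handed in when it is done.

Besides the shell and the picture viewer there is one more tool, called by a JSON object that holds its "name" and its "arguments". servo_tool: Moves the arm, as the interface text tells. Scaled input: -1 to 1 covers 0.05 m each way for a shift and 6 degrees each way for a turn. Its arguments: {"type":"object","properties":{"steps":{"type":"array","items":{"type":"object","properties":{"tx":{"type":"number"},"ty":{"type":"number"},"tz":{"type":"number"},"ax":{"type":"number"},"ay":{"type":"number"},"az":{"type":"number"}}}},"grip":{"type":"number"},"squeeze":{"type":"number"}},"required":["steps"]}

```bash
ls; mkdir -p pics
python3 - <<'E'
from bench import r
import cv2,numpy as np
o=r.get_obs();print({k:np.round(v,3).tolist() for k,v in o.items()})
for n in("top","side"):
    m=r.camera_model(n);print(n,np.round(m["mtx"],1).tolist(),np.round(m["R"],3).tolist(),np.round(m["t"],3).tolist())
    cv2.imwrite(f"pics/{n}0.png",r.grab_frame(n)[:,:,::-1])
E
```

```text
pics
{'clock': 0.0, 'joints': [-1.44, 0.478, 0.022, 1.556, -0.012, 1.109, -0.083], 'qvel': [-0.001, -0.0, -0.002, -0.001, 0.001, -0.001, -0.001], 'tau': [-0.001, -59.645, 1.608, -28.119, 0.013, 0.009, -0.0], 'tcp_pos': [0.16, 0.655, 0.23], 'orientation': [-1.033, 1.314, 1.031], 'contact_force': [-0.064, -0.306, 0.099], 'moment': [0.03, -0.012, 0.035], 'grip_width': 0.085}
top [[441.5, 0.0, 286.0], [0.0, 441.5, 205.9], [0.0, 0.0, 1.0]] [[-0.03, -1.0, -0.001], [-0.998, 0.03, -0.061], [0.061, -0.001, -0.998]] [-0.072, 0.542, 1.625]
side [[417.4, 0.0, 277.2], [0.0, 417.4, 209.8], [0.0, 0.0, 1.0]] [[0.855, -0.519, -0.007], [-0.28, -0.451, -0.847], [0.436, 0.726, -0.531]] [-0.503, 0.159, 1.277]
```

View pics/top0.png

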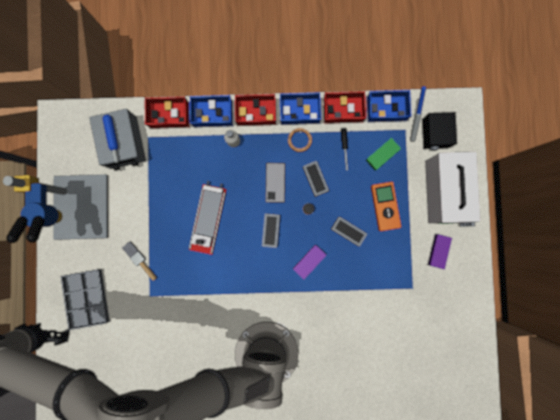

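View pics/side0.png

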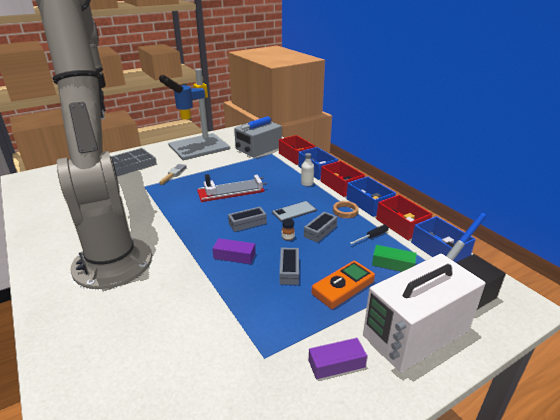

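The top view shows the cases at (316,178), (271,231) and (350,231). The jar is at (309,209) and the phone at (275,182). The clamp is at (208,218), with its jaw and black grip at the lower end near (200,243) and its fence at the upper end. The side view agrees with this.

```bash
cat > h.py <<'E'
from bench import r
import cv2,numpy as np
from scipy.spatial.transform import Rotation as Ro
def ray(n,uv,m=None):
    m=m or r.camera_model(n); uv=np.atleast_2d(uv).astype(float)
    K=m["mtx"]; p=np.c_[(uv[:,0]-K[0,2])/K[0,0],(uv[:,1]-K[1,2])/K[1,1]]
    if n=="wrist":
        th=np.linalg.norm(p,axis=1,keepdims=True); d=np.c_[p/np.maximum(th,1e-9)*np.sin(th),np.cos(th)]
    else: d=np.c_[p,np.ones(len(p))]
    R=np.array(m["R"]); return -R.T@np.array(m["t"]), d@R
def onplane(n,uv,z,m=None):
    c,d=ray(n,uv,m); return c+d*((z-c[2])/d[:,2])[:,None]
def project(n,X,m=None):
    m=m or r.camera_model(n); K=m["mtx"]; X=np.atleast_2d(X)@np.array(m["R"]).T+np.array(m["t"])
    if n=="wrist":
        rr=np.linalg.norm(X[:,:2],axis=1,keepdims=True); p=X[:,:2]/np.maximum(rr,1e-9)*np.arctan2(rr,X[:,2:])
    else: p=X[:,:2]/X[:,2:]
    return p*[K[0,0],K[1,1]]+[K[0,2],K[1,2]]
def rect(pts):
    (c,(w,h),a)=cv2.minAreaRect(pts[:,:2].astype(np.float32)*1000)
    if w<h: w,h,a=h,w,a+90
    return np.round(c,0)/1000, round(w),round(h), round((a+90)%180-90,1)
E
python3 - <<'E'
from h import *
im=cv2.imread("pics/top0.png"); hsv=cv2.cvtColor(im,cv2.COLOR_BGR2HSV)
m=((hsv[:,:,1]<130)|(hsv[:,:,0]<90)|(hsv[:,:,0]>130)).astype(np.uint8)
m[:136]=0;m[294:]=0;m[:,:150]=0;m[:,410:]=0
for c in cv2.findContours(m,cv2.RETR_EXTERNAL,cv2.CHAIN_APPROX_NONE)[0]:
    if cv2.contourArea(c)<60: continue
    c=c[:,0]; print(c.mean(0).round(), rect(onplane("top",c,0.04)))
print(r.camera_model("wrist"))
print(Ro.from_rotvec(r.get_obs()["orientation"]).as_matrix().round(2))
E
```

```text
[312. 292.] (array([ 0.229, -0.17 ]), 710, 18, 88.3)
[309. 262.] (array([ 0.333, -0.167]), 127, 61, -44.5)
[349. 231.] (array([ 0.44 , -0.315]), 127, 62, 56.2)
[270. 230.] (array([ 0.451, -0.029]), 127, 62, -6.7)
[308. 209.] (array([ 0.526, -0.168]), 44, 40, 88.3)
[207. 218.] (array([0.505, 0.201]), 266, 97, -13.4)
[386. 206.] (array([ 0.527, -0.453]), 182, 93, 7.7)
[275. 182.] (array([ 0.628, -0.05 ]), 148, 74, -1.7)
[315. 178.] (array([ 0.637, -0.199]), 127, 62, 20.3)
[383. 154.] (array([ 0.721, -0.452]), 127, 56, -51.2)
[408. 186.] (array([ 0.598, -0.535]), 373, 15, -2.7)
[345. 152.] (array([ 0.728, -0.312]), 128, 16, 1.9)
[299. 144.] (array([ 0.766, -0.145]), 93, 60, 88.3)
[232. 140.] (array([0.783, 0.106]), 63, 41, 88.3)
{'mtx': array([[325.1922621 ,   0.        , 280.66090493],
       [  0.        , 325.1922621 , 212.6719185 ],
       [  0.        ,   0.        ,   1.        ]]), 'R': array([[ 0.23581837,  0.97179592, -0.0015432 ],
       [ 0.93444521, -0.22631815,  0.27494044],
       [ 0.26683675, -0.06627804, -0.96146002]]), 't': array([-0.67250134, -0.03717612,  0.37833349])}
[[-0.   -0.97  0.24]
 [-0.    0.24  0.97]
 [-1.   -0.   -0.  ]]
```

```bash
cat >> h.py <<'E'
def go(x,y,z,yaw,n=None,start=None):
    """rows (constant) to bring TCP to x,y,z with the jaws' opening axis across a case of this yaw (deg); start=(pos,rotvec)"""
    o=r.get_obs(); p,rv=start or (o["tcp_pos"],o["orientation"]); R0=Ro.from_rotvec(rv).as_matrix()
    cur=np.degrees(np.arctan2(R0[1,2],R0[0,2]))-90; d=(yaw-cur+90)%180-90
    # remaining tilt is folded into the whole turn
    yy=np.radians(cur+d); zz=np.array([-np.sin(yy),np.cos(yy),0]); xx=np.array([0,0,-1.]); Rt=np.c_[xx,np.cross(zz,xx),zz]
    w=np.degrees(Ro.from_matrix(R0.T@Rt).as_rotvec()); D=np.array([x,y,z])-p
    if n is None: n=int(max(np.ceil(np.linalg.norm(D)/.048),np.ceil(np.abs(w).max()/5.9),1))
    S=np.zeros((3,3)); Rk=R0.copy(); st=Ro.from_rotvec(np.radians(w/n)).as_matrix()
    for _ in range(n): S+=Rk; Rk=Rk@st
    print("n",n,"shift",(np.linalg.solve(S,D)/.05).round(3).tolist(),"turn",(w/n/6).round(3).tolist())
    return np.array([x,y,z]),Ro.from_matrix(Rt).as_rotvec()
def st():
    o=r.get_obs();print("t",round(o["clock"],2),"tcp",np.round(o["tcp_pos"],4),"F",np.round(o["contact_force"],2),"w",round(o["grip_width"],4));return o
E
python3 -c "
from h import *
go(.47,.08,.22,-13.4,14)"
```

```text
n 14 shift [0.016, -0.624, -0.695] turn [-0.003, -0.001, 0.0]
```

{"name": "servo_tool", "arguments": {"steps": [{"tx":0.016,"ty":-0.62,"tz":-0.7},{"tx":0.016,"ty":-0.62,"tz":-0.7},{"tx":0.016,"ty":-0.62,"tz":-0.7},{"tx":0.016,"ty":-0.62,"tz":-0.7},{"tx":0.016,"ty":-0.62,"tz":-0.7},{"tx":0.016,"ty":-0.62,"tz":-0.7},{"tx":0.016,"ty":-0.62,"tz":-0.7},{"tx":0.016,"ty":-0.62,"tz":-0.7},{"tx":0.016,"ty":-0.62,"tz":-0.7},{"tx":0.016,"ty":-0.62,"tz":-0.7},{"tx":0.016,"ty":-0.62,"tz":-0.7},{"tx":0.016,"ty":-0.62,"tz":-0.7}]}}

```text
invalid input at $.steps[0]: expected keys tx, ty, tz, ax, ay, az
```

{"name": "servo_tool", "arguments": {"steps": [{"ty":-0.62,"tz":-0.7},{"ty":-0.62,"tz":-0.7},{}]}}

```text
invalid input at $.steps[0]: expected keys tx, ty, tz, ax, ay, az
```

Run:
```python
from h import *
st(); m=r.camera_model("wrist"); im=r.grab_frame("wrist")[:,:,::-1]; cv2.imwrite("pics/w1.png",im)
np.savez("w1.npz",**m)
```

```text
t 0.1 tcp [0.1595 0.6553 0.2304] F [0.17 0.02 0.35] w 0.0854
```

View pics/w1.png

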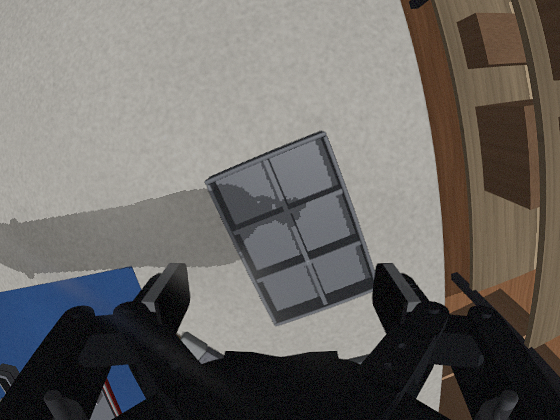

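All six keys are required in a row, so nothing moved. This wrist view still shows only the start area. The camera looks at the −x side of the gripper, so I'll stop slightly beyond the objects in +x.

```bash
python3 -c "
from h import *
go(.62,.07,.24,-13.4,16)"
```

```text
n 16 shift [-0.011, -0.731, -0.577] turn [-0.003, -0.001, 0.0]
```

{"name": "servo_tool", "arguments": {"steps": [{"tx":-0.01,"ty":-0.73,"tz":-0.58,"ax":0,"ay":0,"az":0},{"tx":-0.01,"ty":-0.73,"tz":-0.58,"ax":0,"ay":0,"az":0},{"tx":-0.01,"ty":-0.73,"tz":-0.58,"ax":0,"ay":0,"az":0},{"tx":-0.01,"ty":-0.73,"tz":-0.58,"ax":0,"ay":0,"az":0},{"tx":-0.01,"ty":-0.73,"tz":-0.58,"ax":0,"ay":0,"az":0},{"tx":-0.01,"ty":-0.73,"tz":-0.58,"ax":0,"ay":0,"az":0},{"tx":-0.01,"ty":-0.73,"tz":-0.58,"ax":0,"ay":0,"az":0},{"tx":-0.01,"ty":-0.73,"tz":-0.58,"ax":0,"ay":0,"az":0},{"tx":-0.01,"ty":-0.73,"tz":-0.58,"ax":0,"ay":0,"az":0},{"tx":-0.01,"ty":-0.73,"tz":-0.58,"ax":0,"ay":0,"az":0},{"tx":-0.01,"ty":-0.73,"tz":-0.58,"ax":0,"ay":0,"az":0},{"tx":-0.01,"ty":-0.73,"tz":-0.58,"ax":0,"ay":0,"az":0}]}}

```text
clock: 1.65
tcp_pos: [0.5035, 0.2128, 0.2372]
orientation: [-1.032, 1.313, 1.032]
contact_force: [-0.0, 0.6, -0.6]
grip_width: 0.0852
```

{"name": "servo_tool", "arguments": {"steps": [{"tx":-0.01,"ty":-0.73,"tz":-0.58,"ax":0,"ay":0,"az":0},{"tx":-0.01,"ty":-0.73,"tz":-0.58,"ax":0,"ay":0,"az":0},{"tx":-0.01,"ty":-0.73,"tz":-0.58,"ax":0,"ay":0,"az":0},{"tx":-0.01,"ty":-0.73,"tz":-0.58,"ax":0,"ay":0,"az":0},{"tx":0,"ty":0,"tz":0,"ax":0,"ay":0,"az":0},{"tx":0,"ty":0,"tz":0,"ax":0,"ay":0,"az":0}]}}

```text
clock: 2.4
tcp_pos: [0.6168, 0.0674, 0.2388]
orientation: [-1.031, 1.313, 1.033]
contact_force: [0.2, 0.4, 0.4]
grip_width: 0.0854
```

Run:
```python
from h import *
st(); m=r.camera_model("wrist"); im=r.grab_frame("wrist")[:,:,::-1]; cv2.imwrite("pics/w2.png",im)
np.savez("w2.npz",**m)
```

```text
t 2.4 tcp [0.6168 0.0674 0.2388] F [0.18 0.37 0.35] w 0.0854
```

View pics/w2.png

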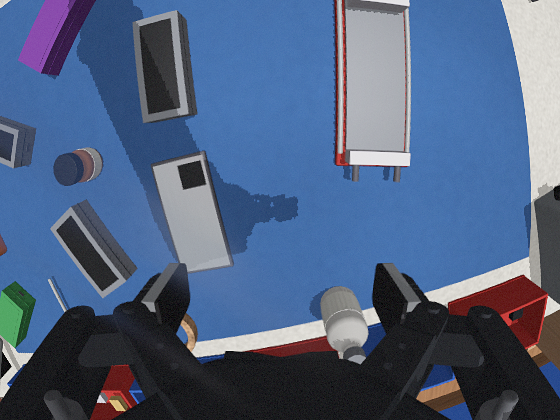

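The wrist view shows case C at (165,67), case D at (93,250) and case B cut off at (10,142). The jar is at (78,166) and the phone at (193,212). The bed spans columns 345–410 and rows 10–152, with the fence at (380,158) and the red base edge at column 340. Next I'll measure the top faces.

Run:
```python
from h import *
m=dict(np.load("w2.npz")); im=cv2.imread("pics/w2.png"); hsv=cv2.cvtColor(im,cv2.COLOR_BGR2HSV)
for p in[(140,20),(140,60),(192,90),(165,117),(187,60),(68,240),(130,270),(117,240),(60,210),(380,80),(345,80),(380,158),(340,120)]: print(p,hsv[p[1],p[0]],end=" ")
print()
g=(hsv[:,:,1]<60).astype(np.uint8)
for lo in(110,130,150):
    mk=g*(hsv[:,:,2]>lo).astype(np.uint8)
    for c in cv2.findContours(mk,cv2.RETR_EXTERNAL,cv2.CHAIN_APPROX_NONE)[0]:
        if cv2.contourArea(c)<1500: continue
        c=c[:,0]; b=cv2.boundingRect(c)
        if b[1]>260 or b[0]>420: continue
        print(lo,b,"z40",rect(onplane("wrist",c,.04,m)),"z18",rect(onplane("wrist",c,.018,m)),"z8",rect(onplane("wrist",c,.008,m)))
red=((hsv[:,:,1]>140)&((hsv[:,:,0]<8)|(hsv[:,:,0]>172))).astype(np.uint8);red[:,:320]=0;red[175:]=0;red[:,430:]=0
ys,xs=np.nonzero(red);P=onplane("wrist",np.c_[xs,ys],.012,m);print("base red z12",rect(P))
```

```text
(140, 20) [120  11 165] (140, 60) [120  15 119] (192, 90) [126  18  70] (165, 117) [115  13 115] (187, 60) [110  10  73] (68, 240) [120  22  47] (130, 270) [105  28  74] (117, 240) [107 146 168] (60, 210) [108 149 166] (380, 80) [120  10 183] (345, 80) [  0 164 107] (380, 158) [135   2 230] (340, 120) [102   6 205] 
110 (51, 207, 75, 91) z40 (array([ 0.639, -0.202]), 120, 54, 20.4) z18 (array([ 0.644, -0.22 ]), 128, 58, 20.4) z8 (array([ 0.647, -0.228]), 131, 59, 20.4)
110 (153, 152, 80, 121) z40 (array([ 0.625, -0.039]), 134, 63, -1.8) z18 (array([ 0.63 , -0.047]), 143, 68, -1.8) z8 (array([ 0.632, -0.051]), 147, 69, -1.8)
110 (133, 10, 56, 113) z40 (array([ 0.452, -0.03 ]), 120, 54, -6.7) z18 (array([ 0.446, -0.037]), 128, 58, -6.7) z8 (array([ 0.443, -0.041]), 132, 59, -6.7)
110 (345, 0, 66, 181) z40 (array([0.536, 0.193]), 199, 74, -12.7) z18 (array([0.535, 0.201]), 212, 79, -12.7) z8 (array([0.535, 0.204]), 217, 81, -12.7)
130 (51, 207, 75, 91) z40 (array([ 0.639, -0.202]), 120, 54, 20.4) z18 (array([ 0.645, -0.22 ]), 128, 57, 20.4) z8 (array([ 0.647, -0.228]), 131, 59, 20.4)
130 (153, 154, 79, 118) z40 (array([ 0.626, -0.04 ]), 132, 61, -1.9) z18 (array([ 0.631, -0.047]), 141, 65, -1.9) z8 (array([ 0.633, -0.051]), 145, 67, -1.9)
130 (345, 8, 66, 158) z40 (array([0.529, 0.195]), 180, 74, -12.7) z18 (array([0.528, 0.202]), 192, 79, -12.7) z8 (array([0.527, 0.206]), 197, 81, -12.7)
150 (51, 207, 75, 91) z40 (array([ 0.639, -0.202]), 120, 53, 20.3) z18 (array([ 0.645, -0.22 ]), 128, 57, 20.3) z8 (array([ 0.647, -0.229]), 131, 58, 20.3)
150 (153, 155, 77, 117) z40 (array([ 0.625, -0.04 ]), 130, 60, -2.4) z18 (array([ 0.63 , -0.048]), 138, 63, -2.4) z8 (array([ 0.632, -0.051]), 142, 65, -2.4)
150 (346, 9, 60, 142) z40 (array([0.523, 0.193]), 157, 66, -13.3) z18 (array([0.522, 0.2  ]), 167, 70, -13.3) z8 (array([0.521, 0.203]), 171, 72, -13.3)
base red z12 (array([0.525, 0.196]), 197, 88, -13.0)
```

```bash
python3 -c "
from h import *
go(.452,-.030,.08,-6.7,6)"
```

```text
n 6 shift [0.53, 0.478, -0.424] turn [-0.192, 0.001, -0.002]
```

{"name": "servo_tool", "arguments": {"steps": [{"tx":0.53,"ty":0.48,"tz":-0.42,"ax":-0.19,"ay":0,"az":0},{"tx":0.53,"ty":0.48,"tz":-0.42,"ax":-0.19,"ay":0,"az":0},{"tx":0.53,"ty":0.48,"tz":-0.42,"ax":-0.19,"ay":0,"az":0},{"tx":0.53,"ty":0.48,"tz":-0.42,"ax":-0.19,"ay":0,"az":0},{"tx":0.53,"ty":0.48,"tz":-0.42,"ax":-0.19,"ay":0,"az":0},{"tx":0.53,"ty":0.48,"tz":-0.42,"ax":-0.19,"ay":0,"az":0},{"tx":0,"ty":0,"tz":0,"ax":0,"ay":0,"az":0},{"tx":0,"ty":0,"tz":0,"ax":0,"ay":0,"az":0}]}}

```text
clock: 3.45
tcp_pos: [0.4532, -0.0285, 0.0809]
orientation: [-1.122, 1.261, 1.121]
contact_force: [-0.0, -0.2, 0.6]
grip_width: 0.0855
```

```bash
python3 -c "
from h import *
st()
go(.452,-.030,.006,-6.7,3)"
```

```text
t 3.45 tcp [ 0.4532 -0.0285  0.0809] F [-0.02 -0.22  0.57] w 0.0855
n 3 shift [0.499, 0.007, -0.011] turn [-0.003, 0.003, 0.004]
```

{"name": "servo_tool", "arguments": {"steps": [{"tx":0.5,"ty":0.01,"tz":-0.01,"ax":0,"ay":0,"az":0},{"tx":0.5,"ty":0.01,"tz":-0.01,"ax":0,"ay":0,"az":0},{"tx":0.5,"ty":0,"tz":-0.01,"ax":0,"ay":0,"az":0},{"tx":0,"ty":0,"tz":0,"ax":0,"ay":0,"az":0}]}}

```text
clock: 3.95
tcp_pos: [0.4516, -0.0301, 0.0048]
orientation: [-1.121, 1.263, 1.123]
contact_force: [-0.2, -0.5, 0.8]
grip_width: 0.0853
```

{"name": "servo_tool", "arguments": {"steps": [{"tx":0,"ty":0,"tz":0,"ax":0,"ay":0,"az":0},{"tx":0,"ty":0,"tz":0,"ax":0,"ay":0,"az":0},{"tx":0,"ty":0,"tz":0,"ax":0,"ay":0,"az":0},{"tx":0,"ty":0,"tz":0,"ax":0,"ay":0,"az":0},{"tx":0,"ty":0,"tz":0,"ax":0,"ay":0,"az":0}], "grip": 255, "squeeze": 40}}

```text
clock: 4.58
tcp_pos: [0.4525, -0.0306, 0.0065]
orientation: [-1.122, 1.26, 1.12]
contact_force: [-0.2, 1.1, 7.6]
grip_width: 0.0536
```

{"name": "servo_tool", "arguments": {"steps": [{"tx":-0.3,"ty":0,"tz":0,"ax":0,"ay":0,"az":0},{"tx":-0.4,"ty":0,"tz":0,"ax":0,"ay":0,"az":0},{"tx":-0.3,"ty":0,"tz":0,"ax":0,"ay":0,"az":0},{"tx":0,"ty":0,"tz":0,"ax":0,"ay":0,"az":0},{"tx":0,"ty":0,"tz":0,"ax":0,"ay":0,"az":0}]}}

```text
clock: 5.2
tcp_pos: [0.4509, -0.031, 0.0552]
orientation: [-1.121, 1.263, 1.121]
contact_force: [-0.2, -0.6, -3.2]
grip_width: 0.0538
```

{"name": "servo_tool", "arguments": {"steps": [{"tx":0,"ty":0,"tz":0,"ax":0,"ay":0,"az":0}]}}

```text
clock: 5.32
tcp_pos: [0.4506, -0.0311, 0.0548]
orientation: [-1.12, 1.264, 1.122]
contact_force: [0.9, -0.3, -2.9]
grip_width: 0.0535
```

{"name": "servo_tool", "arguments": {"steps": [{"tx":0,"ty":0,"tz":0,"ax":0,"ay":0,"az":0}]}}

```text
clock: 5.45
tcp_pos: [0.4507, -0.0312, 0.0548]
orientation: [-1.12, 1.264, 1.121]
contact_force: [0.3, -0.2, -2.8]
grip_width: 0.0534
```

{"name": "servo_tool", "arguments": {"steps": [{"tx":0,"ty":0,"tz":0,"ax":0,"ay":0,"az":0}]}}

```text
clock: 5.58
tcp_pos: [0.4509, -0.0312, 0.055]
orientation: [-1.121, 1.264, 1.121]
contact_force: [0.1, 0.0, -3.0]
grip_width: 0.0536
```

```bash
python3 -c "
from h import *
o=st();print(o['moment'],o['tau'])"
```

```text
t 5.58 tcp [ 0.4509 -0.0312  0.055 ] F [ 0.09  0.04 -2.98] w 0.0536
[-0.03942692  0.01550161  0.00338895] [-2.65305986e-03 -4.18765140e+01  3.65892157e+00 -1.62421077e+01
  7.74801738e-03  9.75632312e-03  3.18530820e-04]
```

Case C weighs about 3.0 N, or roughly 0.31 kg. I'll put it back gently.

{"name": "servo_tool", "arguments": {"steps": [{"tx":0.35,"ty":0,"tz":0,"ax":0,"ay":0,"az":0},{"tx":0.35,"ty":0,"tz":0,"ax":0,"ay":0,"az":0},{"tx":0.17,"ty":0,"tz":0,"ax":0,"ay":0,"az":0},{"tx":0.09,"ty":0,"tz":0,"ax":0,"ay":0,"az":0},{"tx":0.02,"ty":0,"tz":0,"ax":0,"ay":0,"az":0},{"tx":0,"ty":0,"tz":0,"ax":0,"ay":0,"az":0}]}}

```text
clock: 6.32
tcp_pos: [0.4514, -0.0312, 0.0067]
orientation: [-1.121, 1.263, 1.12]
contact_force: [0.2, -0.3, -2.6]
grip_width: 0.0535
```

{"name": "servo_tool", "arguments": {"steps": [{"tx":0,"ty":0,"tz":0,"ax":0,"ay":0,"az":0},{"tx":0,"ty":0,"tz":0,"ax":0,"ay":0,"az":0},{"tx":0,"ty":0,"tz":0,"ax":0,"ay":0,"az":0},{"tx":0,"ty":0,"tz":0,"ax":0,"ay":0,"az":0}], "grip": 0}}

```text
clock: 6.82
tcp_pos: [0.4512, -0.0311, 0.0063]
orientation: [-1.121, 1.263, 1.121]
contact_force: [-0.1, -0.3, 0.3]
grip_width: 0.0855
```

{"name": "servo_tool", "arguments": {"steps": [{"tx":-0.6,"ty":0,"tz":0,"ax":0,"ay":0,"az":0},{"tx":-0.9,"ty":0,"tz":0,"ax":0,"ay":0,"az":0},{"tx":-0.9,"ty":0,"tz":0,"ax":0,"ay":0,"az":0},{"tx":-0.6,"ty":0,"tz":0,"ax":0,"ay":0,"az":0}]}}

```text
clock: 7.32
tcp_pos: [0.4516, -0.0311, 0.1583]
orientation: [-1.121, 1.262, 1.119]
contact_force: [-0.5, 0.6, -1.2]
grip_width: 0.0853
```

```bash
python3 -c "
from h import *
st()
s=go(.639,-.202,.15,20.4,6)
go(.639,-.202,.006,20.4,4,start=s)"
```

```text
t 7.33 tcp [ 0.4516 -0.0311  0.1583] F [-0.54  0.57 -1.2 ] w 0.0853
n 6 shift [0.028, -0.583, -0.623] turn [-0.757, 0.0, 0.003]
n 4 shift [0.72, 0.0, -0.0] turn [-0.0, 0.0, 0.0]
```

{"name": "servo_tool", "arguments": {"steps": [{"tx":0.03,"ty":-0.58,"tz":-0.62,"ax":-0.76,"ay":0,"az":0},{"tx":0.03,"ty":-0.58,"tz":-0.62,"ax":-0.76,"ay":0,"az":0},{"tx":0.03,"ty":-0.58,"tz":-0.62,"ax":-0.76,"ay":0,"az":0},{"tx":0.03,"ty":-0.58,"tz":-0.62,"ax":-0.76,"ay":0,"az":0},{"tx":0.03,"ty":-0.58,"tz":-0.62,"ax":-0.76,"ay":0,"az":0},{"tx":0.03,"ty":-0.58,"tz":-0.62,"ax":-0.76,"ay":0,"az":0},{"tx":0.7,"ty":0,"tz":0,"ax":0,"ay":0,"az":0},{"tx":0.7,"ty":0,"tz":0,"ax":0,"ay":0,"az":0},{"tx":0,"ty":0,"tz":0,"ax":0,"ay":0,"az":0}]}}

```text
clock: 8.45
tcp_pos: [0.6351, -0.2003, 0.0742]
orientation: [-1.463, 1.021, 1.474]
contact_force: [-0.7, 0.1, 0.6]
grip_width: 0.085
```

```bash
python3 -c "
from h import *
st()
go(.639,-.202,.006,20.4,3)"
```

```text
t 8.45 tcp [ 0.6351 -0.2003  0.0742] F [-0.71  0.1   0.65] w 0.085
n 3 shift [0.455, -0.022, -0.021] turn [0.006, 0.012, -0.017]
```

{"name": "servo_tool", "arguments": {"steps": [{"tx":0.46,"ty":-0.02,"tz":-0.02,"ax":0,"ay":0,"az":0},{"tx":0.46,"ty":-0.02,"tz":-0.02,"ax":0,"ay":0,"az":0},{"tx":0.45,"ty":-0.02,"tz":-0.02,"ax":0,"ay":0,"az":0},{"tx":0,"ty":0,"tz":0,"ax":0,"ay":0,"az":0}]}}

```text
clock: 8.95
tcp_pos: [0.6398, -0.2023, 0.0062]
orientation: [-1.465, 1.02, 1.472]
contact_force: [0.1, -0.4, -0.2]
grip_width: 0.0852
```

{"name": "servo_tool", "arguments": {"steps": [{"tx":0,"ty":0,"tz":0,"ax":0,"ay":0,"az":0},{"tx":0,"ty":0,"tz":0,"ax":0,"ay":0,"az":0},{"tx":0,"ty":0,"tz":0,"ax":0,"ay":0,"az":0},{"tx":0,"ty":0,"tz":0,"ax":0,"ay":0,"az":0},{"tx":0,"ty":0,"tz":0,"ax":0,"ay":0,"az":0}], "grip": 255, "squeeze": 40}}

```text
clock: 9.57
tcp_pos: [0.6423, -0.203, 0.0099]
orientation: [-1.469, 1.017, 1.466]
contact_force: [-0.4, -0.7, 7.0]
grip_width: 0.0533
```

{"name": "servo_tool", "arguments": {"steps": [{"tx":-0.3,"ty":0,"tz":0,"ax":0,"ay":0,"az":0},{"tx":-0.4,"ty":0,"tz":0,"ax":0,"ay":0,"az":0},{"tx":-0.3,"ty":0,"tz":0,"ax":0,"ay":0,"az":0},{"tx":0,"ty":0,"tz":0,"ax":0,"ay":0,"az":0},{"tx":0,"ty":0,"tz":0,"ax":0,"ay":0,"az":0}]}}

```text
clock: 10.2
tcp_pos: [0.6412, -0.2027, 0.0586]
orientation: [-1.468, 1.018, 1.468]
contact_force: [-0.4, -0.6, -1.8]
grip_width: 0.0537
```

{"name": "servo_tool", "arguments": {"steps": [{"tx":0,"ty":0,"tz":0,"ax":0,"ay":0,"az":0}]}}

```text
clock: 10.32
tcp_pos: [0.6409, -0.2026, 0.058]
orientation: [-1.467, 1.018, 1.469]
contact_force: [-0.1, -0.6, -1.6]
grip_width: 0.0532
```

{"name": "servo_tool", "arguments": {"steps": [{"tx":0,"ty":0,"tz":0,"ax":0,"ay":0,"az":0}]}}

```text
clock: 10.45
tcp_pos: [0.6411, -0.2028, 0.0581]
orientation: [-1.467, 1.018, 1.469]
contact_force: [0.1, -1.0, -1.2]
grip_width: 0.0535
```

{"name": "servo_tool", "arguments": {"steps": [{"tx":0,"ty":0,"tz":0,"ax":0,"ay":0,"az":0}]}}

```text
clock: 10.58
tcp_pos: [0.6413, -0.2028, 0.0584]
orientation: [-1.467, 1.018, 1.468]
contact_force: [0.5, -0.5, -0.5]
grip_width: 0.0536
```

{"name": "servo_tool", "arguments": {"steps": [{"tx":0.35,"ty":0,"tz":0,"ax":0,"ay":0,"az":0},{"tx":0.35,"ty":0,"tz":0,"ax":0,"ay":0,"az":0},{"tx":0.17,"ty":0,"tz":0,"ax":0,"ay":0,"az":0},{"tx":0.08,"ty":0,"tz":0,"ax":0,"ay":0,"az":0},{"tx":0.02,"ty":0,"tz":0,"ax":0,"ay":0,"az":0},{"tx":0,"ty":0,"tz":0,"ax":0,"ay":0,"az":0}]}}

```text
clock: 11.32
tcp_pos: [0.6418, -0.203, 0.0107]
orientation: [-1.468, 1.018, 1.467]
contact_force: [0.1, 0.3, -1.1]
grip_width: 0.0538
```

{"name": "servo_tool", "arguments": {"steps": [{"tx":0,"ty":0,"tz":0,"ax":0,"ay":0,"az":0},{"tx":0,"ty":0,"tz":0,"ax":0,"ay":0,"az":0},{"tx":0,"ty":0,"tz":0,"ax":0,"ay":0,"az":0},{"tx":0,"ty":0,"tz":0,"ax":0,"ay":0,"az":0}], "grip": 0}}

```text
clock: 11.82
tcp_pos: [0.6416, -0.2029, 0.0104]
orientation: [-1.468, 1.018, 1.468]
contact_force: [-0.0, -0.4, -0.1]
grip_width: 0.085
```

{"name": "servo_tool", "arguments": {"steps": [{"tx":-0.6,"ty":0,"tz":0,"ax":0,"ay":0,"az":0},{"tx":-0.9,"ty":0,"tz":0,"ax":0,"ay":0,"az":0},{"tx":-0.9,"ty":0,"tz":0,"ax":0,"ay":0,"az":0},{"tx":-0.9,"ty":0,"tz":0,"ax":0,"ay":0,"az":0}]}}

```text
clock: 12.32
tcp_pos: [0.6413, -0.2028, 0.1768]
orientation: [-1.468, 1.018, 1.468]
contact_force: [0.8, 0.5, 0.8]
grip_width: 0.0854
```

```bash
python3 -c "
from h import *
st()
s=go(.50,-.30,.19,35,5)"
```

```text
t 12.32 tcp [ 0.6413 -0.2028  0.1768] F [0.81 0.48 0.83] w 0.0854
n 5 shift [-0.053, 0.681, -0.098] turn [-0.483, 0.0, -0.0]
```

```bash
cat > cases.py <<'E'
from h import *
import sys
st(); m=r.camera_model("wrist"); im=r.grab_frame("wrist")[:,:,::-1]; cv2.imwrite(f"pics/{sys.argv[1]}.png",im)
np.savez(sys.argv[1]+".npz",**m)
hsv=cv2.cvtColor(im,cv2.COLOR_BGR2HSV); mk=((hsv[:,:,1]<60)&(hsv[:,:,2]>110)).astype(np.uint8)
for c in cv2.findContours(mk,cv2.RETR_EXTERNAL,cv2.CHAIN_APPROX_NONE)[0]:
    if cv2.contourArea(c)<1000: continue
    c=c[:,0]; q=rect(onplane("wrist",c,.04,m))
    if 100<q[1]<140 and 45<q[2]<65: print(cv2.boundingRect(c),q)
E
python3 cases.py w3
```

```text
t 12.32 tcp [ 0.6413 -0.2028  0.1768] F [0.81 0.48 0.83] w 0.0854
(249, 131, 64, 131) (array([ 0.64 , -0.206]), 120, 54, 20.4)
(467, 30, 74, 123) (array([ 0.45 , -0.033]), 120, 54, -6.8)
```

View pics/w3.png

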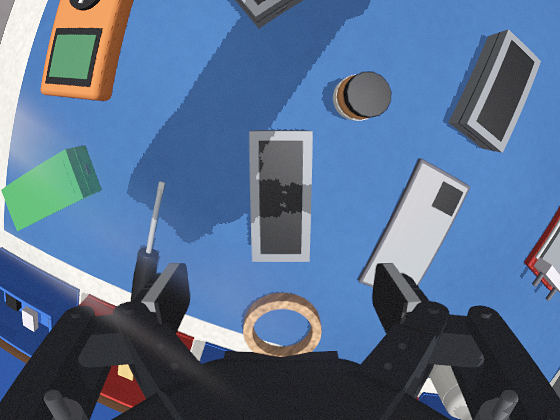

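Cases D (280,197) and C (503,90) are lying flat where they were. Case B is cut off at the top, near (268,10), so I'll move closer and measure it.

{"name": "servo_tool", "arguments": {"steps": [{"tx":-0.05,"ty":0.68,"tz":-0.1,"ax":-0.48,"ay":0,"az":0},{"tx":-0.05,"ty":0.68,"tz":-0.1,"ax":-0.48,"ay":0,"az":0},{"tx":-0.05,"ty":0.68,"tz":-0.1,"ax":-0.48,"ay":0,"az":0},{"tx":-0.05,"ty":0.68,"tz":-0.1,"ax":-0.48,"ay":0,"az":0},{"tx":-0.05,"ty":0.68,"tz":-0.1,"ax":-0.48,"ay":0,"az":0},{"tx":0,"ty":0,"tz":0,"ax":0,"ay":0,"az":0}]}}

```text
clock: 13.12
tcp_pos: [0.4979, -0.3031, 0.1881]
orientation: [-1.639, 0.861, 1.639]
contact_force: [-0.6, -0.1, 0.2]
grip_width: 0.0854
```

```bash
python3 cases.py w4; python3 -c "
from h import *
go(.44,-.315,.08,56.2,5)"
```

```text
t 13.12 tcp [ 0.4979 -0.3031  0.1881] F [-0.61 -0.07  0.23] w 0.0854
(253, 66, 104, 144) (array([ 0.44 , -0.318]), 120, 54, 56.7)
n 5 shift [0.432, 0.212, 0.125] turn [-0.715, -0.001, 0.0]
```

{"name": "servo_tool", "arguments": {"steps": [{"tx":0.43,"ty":0.21,"tz":0.125,"ax":-0.73,"ay":0,"az":0},{"tx":0.43,"ty":0.21,"tz":0.125,"ax":-0.73,"ay":0,"az":0},{"tx":0.43,"ty":0.21,"tz":0.125,"ax":-0.73,"ay":0,"az":0},{"tx":0.43,"ty":0.21,"tz":0.125,"ax":-0.73,"ay":0,"az":0},{"tx":0.43,"ty":0.21,"tz":0.125,"ax":-0.73,"ay":0,"az":0},{"tx":0,"ty":0,"tz":0,"ax":0,"ay":0,"az":0}]}}

```text
clock: 13.92
tcp_pos: [0.4399, -0.3134, 0.0788]
orientation: [-1.887, 0.563, 1.893]
contact_force: [0.1, 0.2, 0.4]
grip_width: 0.0854
```

```bash
python3 -c "
from h import *
st();go(.44,-.318,.006,56.7,3)"
```

```text
t 13.93 tcp [ 0.4399 -0.3134  0.0788] F [0.1  0.18 0.36] w 0.0854
n 3 shift [0.485, 0.025, -0.019] turn [-0.001, 0.012, 0.005]
```

{"name": "servo_tool", "arguments": {"steps": [{"tx":0.48,"ty":0.025,"tz":-0.02,"ax":0,"ay":0,"az":0},{"tx":0.48,"ty":0.025,"tz":-0.02,"ax":0,"ay":0,"az":0},{"tx":0.48,"ty":0.025,"tz":-0.02,"ax":0,"ay":0,"az":0},{"tx":0,"ty":0,"tz":0,"ax":0,"ay":0,"az":0}]}}

```text
clock: 14.42
tcp_pos: [0.4424, -0.3176, 0.0077]
orientation: [-1.891, 0.563, 1.894]
contact_force: [-0.3, 0.2, 0.5]
grip_width: 0.0849
```

{"name": "servo_tool", "arguments": {"steps": [{"tx":0,"ty":0,"tz":0,"ax":0,"ay":0,"az":0},{"tx":0,"ty":0,"tz":0,"ax":0,"ay":0,"az":0},{"tx":0,"ty":0,"tz":0,"ax":0,"ay":0,"az":0},{"tx":0,"ty":0,"tz":0,"ax":0,"ay":0,"az":0},{"tx":0,"ty":0,"tz":0,"ax":0,"ay":0,"az":0}], "grip": 255, "squeeze": 40}}

```text
clock: 15.05
tcp_pos: [0.442, -0.3183, 0.0095]
orientation: [-1.893, 0.564, 1.892]
contact_force: [-1.4, 2.9, 5.4]
grip_width: 0.0529
```

{"name": "servo_tool", "arguments": {"steps": [{"tx":-0.3,"ty":0,"tz":0,"ax":0,"ay":0,"az":0},{"tx":-0.4,"ty":0,"tz":0,"ax":0,"ay":0,"az":0},{"tx":-0.3,"ty":0,"tz":0,"ax":0,"ay":0,"az":0},{"tx":0,"ty":0,"tz":0,"ax":0,"ay":0,"az":0},{"tx":0,"ty":0,"tz":0,"ax":0,"ay":0,"az":0}]}}

```text
clock: 15.68
tcp_pos: [0.4413, -0.3186, 0.058]
orientation: [-1.892, 0.564, 1.893]
contact_force: [0.1, 0.9, -5.5]
grip_width: 0.0535
```

{"name": "servo_tool", "arguments": {"steps": [{"tx":0,"ty":0,"tz":0,"ax":0,"ay":0,"az":0}]}}

```text
clock: 15.8
tcp_pos: [0.4412, -0.3183, 0.0576]
orientation: [-1.891, 0.563, 1.894]
contact_force: [0.3, -0.2, -5.8]
grip_width: 0.0532
```

{"name": "servo_tool", "arguments": {"steps": [{"tx":0,"ty":0,"tz":0,"ax":0,"ay":0,"az":0}]}}

```text
clock: 15.92
tcp_pos: [0.4414, -0.3184, 0.0577]
orientation: [-1.891, 0.563, 1.893]
contact_force: [-1.1, 0.1, -4.7]
grip_width: 0.0534
```

{"name": "servo_tool", "arguments": {"steps": [{"tx":0,"ty":0,"tz":0,"ax":0,"ay":0,"az":0}]}}

```text
clock: 16.05
tcp_pos: [0.4416, -0.3185, 0.0579]
orientation: [-1.892, 0.564, 1.893]
contact_force: [-0.2, -0.1, -5.2]
grip_width: 0.0533
```

Case B weighs about 5.3 N, against roughly 3.0 N for C and 1.2 N for D, so B is the heaviest. I'll carry it over and look at the clamp again from above.

```bash
python3 -c "
from h import *
go(.70,.16,.30,-13.2,14)"
```

```text
n 14 shift [-0.346, -0.658, 0.502] turn [0.834, 0.0, -0.0]
```

{"name": "servo_tool", "arguments": {"steps": [{"tx":-0.35,"ty":-0.66,"tz":0.5,"ax":0.83,"ay":0,"az":0},{"tx":-0.35,"ty":-0.66,"tz":0.5,"ax":0.83,"ay":0,"az":0},{"tx":-0.35,"ty":-0.66,"tz":0.5,"ax":0.83,"ay":0,"az":0},{"tx":-0.35,"ty":-0.66,"tz":0.5,"ax":0.83,"ay":0,"az":0},{"tx":-0.35,"ty":-0.66,"tz":0.5,"ax":0.83,"ay":0,"az":0},{"tx":-0.35,"ty":-0.66,"tz":0.5,"ax":0.83,"ay":0,"az":0},{"tx":-0.35,"ty":-0.66,"tz":0.5,"ax":0.83,"ay":0,"az":0},{"tx":-0.35,"ty":-0.66,"tz":0.5,"ax":0.83,"ay":0,"az":0},{"tx":-0.35,"ty":-0.66,"tz":0.5,"ax":0.83,"ay":0,"az":0},{"tx":-0.35,"ty":-0.66,"tz":0.5,"ax":0.83,"ay":0,"az":0},{"tx":-0.35,"ty":-0.66,"tz":0.5,"ax":0.83,"ay":0,"az":0},{"tx":-0.35,"ty":-0.66,"tz":0.5,"ax":0.83,"ay":0,"az":0}]}}

```text
clock: 17.55
tcp_pos: [0.6308, 0.1182, 0.2684]
orientation: [-1.169, 1.235, 1.17]
contact_force: [0.8, -0.9, -4.9]
grip_width: 0.0534
```

{"name": "servo_tool", "arguments": {"steps": [{"tx":-0.35,"ty":-0.66,"tz":0.5,"ax":0.83,"ay":0,"az":0},{"tx":-0.35,"ty":-0.66,"tz":0.5,"ax":0.83,"ay":0,"az":0},{"tx":0,"ty":0,"tz":0,"ax":0,"ay":0,"az":0},{"tx":0,"ty":0,"tz":0,"ax":0,"ay":0,"az":0}]}}

```text
clock: 18.05
tcp_pos: [0.7, 0.16, 0.302]
orientation: [-1.042, 1.31, 1.043]
contact_force: [0.3, -0.8, -4.2]
grip_width: 0.053
```

```bash
python3 cases.py w5
```

```text
t 18.05 tcp [0.7   0.16  0.302] F [ 0.28 -0.8  -4.23] w 0.053
(20, 158, 55, 80) (array([ 0.64 , -0.205]), 120, 55, 20.3)
(102, 110, 59, 105) (array([ 0.633, -0.036]), 135, 63, -2.2)
(87, 0, 36, 84) (array([ 0.45 , -0.033]), 119, 54, -6.9)
```

View pics/w5.png

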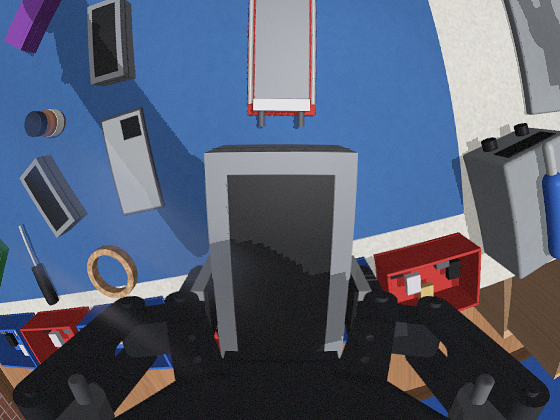

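The held case is level across the view at (282,250). The clamp is clear at (282,55), with the fence at rows 98–110 and the bed between columns 254 and 310. Now for the edges.

Run:
```python
from h import *
m=dict(np.load("w5.npz")); im=cv2.imread("pics/w5.png"); 
print("col282",[(v,im[v,282].tolist()) for v in range(92,122)])
for v in(15,50,85): print(v,[(u,im[v,u].tolist()) for u in list(range(244,260))+list(range(304,322))])
```

```text
col282 [(92, [186, 180, 177]), (93, [186, 180, 178]), (94, [184, 178, 177]), (95, [184, 178, 174]), (96, [184, 177, 175]), (97, [184, 179, 176]), (98, [164, 156, 156]), (99, [231, 230, 232]), (100, [229, 227, 228]), (101, [228, 226, 228]), (102, [227, 225, 227]), (103, [228, 225, 227]), (104, [227, 225, 227]), (105, [228, 226, 228]), (106, [227, 226, 227]), (107, [227, 225, 226]), (108, [229, 227, 227]), (109, [228, 227, 226]), (110, [198, 191, 190]), (111, [62, 57, 109]), (112, [34, 34, 135]), (113, [53, 61, 179]), (114, [42, 49, 167]), (115, [88, 57, 79]), (116, [179, 117, 65]), (117, [181, 118, 71]), (118, [181, 123, 77]), (119, [180, 121, 78]), (120, [178, 117, 73]), (121, [178, 118, 73])]
15 [(244, [174, 114, 70]), (245, [173, 113, 72]), (246, [176, 115, 73]), (247, [180, 119, 72]), (248, [92, 54, 39]), (249, [126, 130, 152]), (250, [192, 191, 187]), (251, [203, 202, 199]), (252, [189, 188, 180]), (253, [117, 119, 153]), (254, [57, 60, 192]), (255, [95, 94, 185]), (256, [181, 172, 161]), (257, [175, 168, 163]), (258, [172, 166, 164]), (259, [173, 166, 164]), (304, [177, 171, 168
[... 1302 characters left out ...]
[156, 159, 156]), (249, [186, 186, 183]), (250, [227, 227, 223]), (251, [176, 174, 170]), (252, [134, 133, 161]), (253, [46, 51, 186]), (254, [118, 115, 143]), (255, [187, 182, 173]), (256, [180, 175, 170]), (257, [180, 175, 172]), (258, [181, 175, 171]), (259, [180, 175, 172]), (304, [188, 183, 180]), (305, [186, 181, 179]), (306, [185, 180, 177]), (307, [192, 185, 178]), (308, [170, 166, 187]), (309, [77, 79, 200]), (310, [60, 66, 180]), (311, [143, 143, 153]), (312, [190, 190, 184]), (313, [206, 205, 202]), (314, [188, 189, 186]), (315, [103, 95, 135]), (316, [182, 119, 74]), (317, [183, 118, 72]), (318, [178, 115, 71]), (319, [183, 121, 77]), (320, [182, 122, 77]), (321, [181, 119, 77])]
```

Run:
```python
from h import *
m=dict(np.load("w5.npz"))
L=onplane("wrist",[(255,15),(254.4,50),(253.9,85)],.018,m)[:,:2]; R=onplane("wrist",[(309,15),(308.9,50),(308.5,85)],.018,m)[:,:2]
mid=(L+R)/2; print("w",np.linalg.norm(L-R,axis=1).round(4)); 
for E in(L,R,mid): d=E[2]-E[0]; print("yaw",np.degrees(np.arctan2(d[1],d[0])).round(2))
F=onplane("wrist",[(262,98.3),(282,98.3),(300,98.3)],.04,m)[:,:2]; B=onplane("wrist",[(282,115)],.012,m)[0,:2]
y=np.radians(-13.2);u=np.array([np.cos(y),np.sin(y)]);v=np.array([-u[1],u[0]])
print("fence s",F@u-.105,"base end s",B@u-.125,"lat",mid@v)
for s in(F[1]@u-.105,B@u-.125): print("clamp centre",s*u+(mid@v).mean()*v)
```

```text
w [0.0706 0.0705 0.0704]
yaw -13.41
yaw -13.48
yaw -13.45
fence s [0.44094717 0.44094244 0.44063674] base end s 0.4411046793397061 lat [0.31395808 0.31381112 0.31353526]
clamp centre [0.50094149 0.20478846]
clamp centre [0.50109944 0.20475141]
```

```bash
python3 -c "
from h import *
go(.525,.199,.10,-13.4,7)"
```

```text
n 7 shift [0.578, 0.511, -0.003] turn [0.012, -0.002, -0.003]
```

{"name": "servo_tool", "arguments": {"steps": [{"tx":0.58,"ty":0.51,"tz":0,"ax":0.01,"ay":0,"az":0},{"tx":0.58,"ty":0.51,"tz":0,"ax":0.01,"ay":0,"az":0},{"tx":0.58,"ty":0.51,"tz":0,"ax":0.01,"ay":0,"az":0},{"tx":0.58,"ty":0.51,"tz":0,"ax":0.01,"ay":0,"az":0},{"tx":0.58,"ty":0.51,"tz":0,"ax":0.01,"ay":0,"az":0},{"tx":0.58,"ty":0.51,"tz":0,"ax":0.01,"ay":0,"az":0},{"tx":0.58,"ty":0.51,"tz":0,"ax":0.01,"ay":0,"az":0},{"tx":0,"ty":0,"tz":0,"ax":0,"ay":0,"az":0},{"tx":0,"ty":0,"tz":0,"ax":0,"ay":0,"az":0}]}}

```text
clock: 19.23
tcp_pos: [0.5277, 0.2002, 0.1011]
orientation: [-1.036, 1.309, 1.035]
contact_force: [0.5, 0.1, -4.1]
grip_width: 0.0533
```

```bash
python3 -c "
from h import *
st()
go(.525,.199,.032,-13.4,3)"
```

```text
t 19.23 tcp [0.5277 0.2002 0.1011] F [ 0.47  0.12 -4.14] w 0.0533
n 3 shift [0.46, 0.016, -0.012] turn [0.002, 0.001, 0.004]
```

{"name": "servo_tool", "arguments": {"steps": [{"tx":0.46,"ty":0.02,"tz":-0.012,"ax":0,"ay":0,"az":0},{"tx":0.46,"ty":0.02,"tz":-0.012,"ax":0,"ay":0,"az":0},{"tx":0.4,"ty":0,"tz":-0.012,"ax":0,"ay":0,"az":0},{"tx":0.06,"ty":0,"tz":0,"ax":0,"ay":0,"az":0},{"tx":0,"ty":0,"tz":0,"ax":0,"ay":0,"az":0},{"tx":0,"ty":0,"tz":0,"ax":0,"ay":0,"az":0}]}}

```text
clock: 19.98
tcp_pos: [0.5257, 0.1998, 0.0325]
orientation: [-1.036, 1.308, 1.035]
contact_force: [-0.3, 0.5, -3.5]
grip_width: 0.0534
```

{"name": "servo_tool", "arguments": {"steps": [{"tx":0.03,"ty":0,"tz":0,"ax":0,"ay":0,"az":0},{"tx":0.03,"ty":0,"tz":0,"ax":0,"ay":0,"az":0},{"tx":0,"ty":0,"tz":0,"ax":0,"ay":0,"az":0}]}}

```text
clock: 20.35
tcp_pos: [0.5245, 0.1995, 0.0282]
orientation: [-1.036, 1.31, 1.036]
contact_force: [-0.4, 0.5, -4.5]
grip_width: 0.0534
```

{"name": "servo_tool", "arguments": {"steps": [{"tx":0.012,"ty":0,"tz":0,"ax":0,"ay":0,"az":0},{"tx":0,"ty":0,"tz":0,"ax":0,"ay":0,"az":0}]}}

```text
clock: 20.6
tcp_pos: [0.5246, 0.1995, 0.0276]
orientation: [-1.036, 1.31, 1.036]
contact_force: [-0.3, 0.8, -5.4]
grip_width: 0.0535
```

{"name": "servo_tool", "arguments": {"steps": [{"tx":0.012,"ty":0,"tz":0,"ax":0,"ay":0,"az":0},{"tx":0,"ty":0,"tz":0,"ax":0,"ay":0,"az":0}]}}

```text
clock: 20.85
tcp_pos: [0.5246, 0.1995, 0.0276]
orientation: [-1.036, 1.31, 1.036]
contact_force: [-3.4, -1.9, 4.2]
grip_width: 0.0538
```

{"name": "servo_tool", "arguments": {"steps": [{"tx":0.012,"ty":0,"tz":0,"ax":0,"ay":0,"az":0},{"tx":0,"ty":0,"tz":0,"ax":0,"ay":0,"az":0}]}}

```text
clock: 21.1
tcp_pos: [0.5246, 0.1996, 0.0275]
orientation: [-1.036, 1.31, 1.036]
contact_force: [-4.6, -1.4, 10.6]
grip_width: 0.0532
```

{"name": "servo_tool", "arguments": {"steps": [{"tx":-0.01,"ty":0,"tz":0,"ax":0,"ay":0,"az":0},{"tx":0,"ty":0,"tz":0,"ax":0,"ay":0,"az":0},{"tx":0,"ty":0,"tz":0,"ax":0,"ay":0,"az":0},{"tx":0,"ty":0,"tz":0,"ax":0,"ay":0,"az":0},{"tx":0,"ty":0,"tz":0,"ax":0,"ay":0,"az":0}], "grip": 0}}

```text
clock: 21.72
tcp_pos: [0.5246, 0.1995, 0.0269]
orientation: [-1.036, 1.31, 1.036]
contact_force: [-0.4, 0.3, -0.5]
grip_width: 0.0852
```

{"name": "servo_tool", "arguments": {"steps": [{"tx":-0.5,"ty":0,"tz":0,"ax":0,"ay":0,"az":0},{"tx":-0.9,"ty":0,"tz":0,"ax":0,"ay":0,"az":0},{"tx":-0.9,"ty":0,"tz":0,"ax":0,"ay":0,"az":0},{"tx":-0.9,"ty":0,"tz":0,"ax":0,"ay":0,"az":0},{"tx":-0.5,"ty":0,"tz":0,"ax":0,"ay":0,"az":0},{"tx":0,"ty":0,"tz":0,"ax":0,"ay":0,"az":0}]}}

```text
clock: 22.48
tcp_pos: [0.5258, 0.2001, 0.2141]
orientation: [-1.036, 1.306, 1.035]
contact_force: [0.2, 0.9, -0.8]
grip_width: 0.0857
```

```bash
python3 cases.py w6
```

```text
t 22.48 tcp [0.5258 0.2001 0.2141] F [ 0.21  0.9  -0.82] w 0.0857
(44, 122, 55, 107) (array([ 0.451, -0.033]), 120, 54, -6.6)
(0, 0, 70, 46) (array([ 0.239, -0.057]), 136, 62, 59.3)
```

View pics/w6.png

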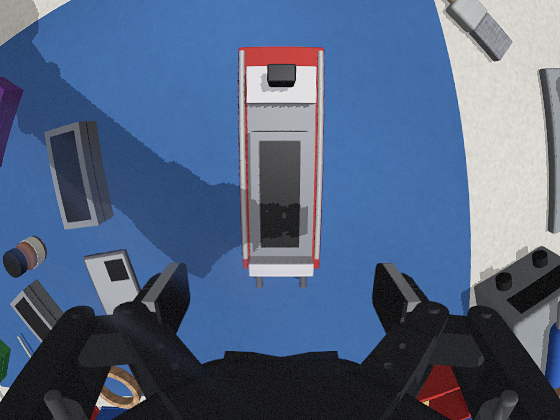

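The case lies straight and centred on the bed at (280,195), clear of the fence. The jaw's black grip is at (281,75). I'll check that against the computed position.

Run:
```python
from h import *
m=dict(np.load("w6.npz")); im=cv2.imread("pics/w6.png"); g=im.max(2)
k=np.zeros_like(g);k[55:100,255:310]=(g[55:100,255:310]<85);n,l,s,c=cv2.connectedComponentsWithStats(k)
i=1+s[1:,4].argmax();print(s[i]); ys,xs=np.nonzero(l==i)
print(rect(onplane("wrist",np.c_[xs,ys],.086,m)))
C=np.array([.501,.2047]);y=np.radians(-13.4);u=np.array([np.cos(y),np.sin(y)]);v=np.array([-u[1],u[0]])
G=C-.098*u;print("grip exp",G,project("wrist",[*G,.086],m))
a=onplane("wrist",[(x,yy) for x,yy in((282,102.5),(249,132),(309,132))],.045,m)[:,:2]-C;print("jaw front",a[0]@u)
s=go(G[0],G[1],.13,-13.4,4); go(G[0],G[1],.053,-13.4,2,start=s)
```

```text
[267  64  29  23 304]
(array([0.421, 0.224]), 23, 19, 76.8)
grip exp [0.40566796 0.22741129] [[280.92974401  56.95298652]]
jaw front -0.06178667080682982
n 4 shift [0.411, 0.612, -0.003] turn [0.003, 0.002, 0.003]
n 2 shift [0.77, -0.0, 0.0] turn [0.0, 0.0, 0.0]
```

Both measurements put the jaw's grip at clamp x ≈ −84 mm, so the jaw is already about 13.5 mm in. The first wrist view agrees, with 167 mm of bed visible. The grip is therefore at about (0.419, 0.224).

Run:
```python
from h import *
s=go(.4193,.2242,.13,-13.4,4); go(.4193,.2242,.052,-13.4,2,start=s)
```

```text
n 4 shift [0.411, 0.542, -0.002] turn [0.003, 0.002, 0.003]
n 2 shift [0.78, -0.0, 0.0] turn [0.0, 0.0, 0.0]
```

{"name": "servo_tool", "arguments": {"steps": [{"tx":0.41,"ty":0.54,"tz":0,"ax":0,"ay":0,"az":0},{"tx":0.41,"ty":0.54,"tz":0,"ax":0,"ay":0,"az":0},{"tx":0.41,"ty":0.54,"tz":0,"ax":0,"ay":0,"az":0},{"tx":0.41,"ty":0.54,"tz":0,"ax":0,"ay":0,"az":0},{"tx":0,"ty":0,"tz":0,"ax":0,"ay":0,"az":0},{"tx":0,"ty":0,"tz":0,"ax":0,"ay":0,"az":0}]}}

```text
clock: 23.28
tcp_pos: [0.4197, 0.2242, 0.1295]
orientation: [-1.036, 1.311, 1.036]
contact_force: [1.1, 0.1, 0.2]
grip_width: 0.0856
```

Run:
```python
from h import *
st();go(.4193,.2242,.052,-13.4,3)
m=r.camera_model("wrist"); im=r.grab_frame("wrist")[:,:,::-1]; cv2.imwrite("pics/w7.png",im[150:420,140:420])
np.savez("w7.npz",**m)
```

```text
t 23.27 tcp [0.4197 0.2242 0.1295] F [1.1  0.07 0.22] w 0.0856
n 3 shift [0.517, 0.003, -0.0] turn [0.004, -0.002, -0.002]
```

View pics/w7.png

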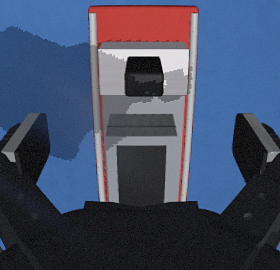

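The grip's top face is at about (284,216) in full-frame pixels, roughly midway between the fingers.

Run:
```python
from h import *
m=dict(np.load("w7.npz")); im=cv2.imread("pics/w7.png").max(2)
print("col143",im[50:102,143].tolist()); print("row66",im[66,118:170].tolist())
C=np.array([.501,.2047]);y=np.radians(-13.4);u=np.array([np.cos(y),np.sin(y)]);v=np.array([-u[1],u[0]])
for p,z in(((283,207),.086),((283,224),.086),((283,244.5),.045),((265,216),.086),((302,216),.086),((283,263),.058)):
    q=onplane("wrist",[p],z,m)[0,:2]-C; print(p,z,(q@u).round(4),(q@v).round(4))
```

```text
col143 [227, 227, 226, 225, 227, 236, 128, 12, 15, 18, 19, 23, 19, 9, 30, 10, 11, 33, 0, 12, 16, 22, 23, 37, 47, 62, 65, 66, 66, 58, 66, 64, 65, 32, 37, 39, 28, 32, 34, 37, 31, 32, 30, 20, 33, 24, 65, 120, 114, 113, 115, 112]
row66 [168, 170, 168, 170, 168, 171, 173, 150, 67, 20, 17, 22, 18, 11, 24, 30, 17, 17, 24, 22, 26, 23, 14, 11, 9, 11, 18, 21, 28, 20, 25, 21, 6, 20, 9, 17, 18, 18, 13, 23, 25, 20, 16, 27, 233, 230, 224, 225, 225, 225, 225, 225]
(283, 207) 0.086 -0.1027 -0.0002
(283, 224) 0.086 -0.0921 -0.0002
(283, 244.5) 0.045 -0.0627 0.0002
(265, 216) 0.086 -0.0971 -0.0109
(302, 216) 0.086 -0.0971 0.0112
(283, 263) 0.058 -0.0534 0.0002
```

Run:
```python
from h import *
m=dict(np.load("w7.npz"))
C=np.array([.501,.2047]);y=np.radians(-13.4);u=np.array([np.cos(y),np.sin(y)]);v=np.array([-u[1],u[0]])
print("cam",(ray("wrist",[(283,206)],m)[0][:2]-C)@u)
for p,z in(((283,206),.045),((283,223),.086),((283,232.5),.086),((283,246),.086),((265,240),.086),((302,240),.086),((283,245),.045)):
    q=onplane("wrist",[p],z,m)[0,:2]-C; print(p,z,(q@u).round(4),(q@v).round(4))
```

```text
cam -0.15226041371122775
(283, 206) 0.045 -0.0925 0.0001
(283, 223) 0.086 -0.0927 -0.0002
(283, 232.5) 0.086 -0.0867 -0.0001
(283, 246) 0.086 -0.0779 -0.0001
(265, 240) 0.086 -0.0818 -0.0111
(302, 240) 0.086 -0.0818 0.0115
(283, 245) 0.045 -0.0623 0.0002
```

The camera is behind the grip here, so the upper dark rows are its back face. With that, the grip spans x = −92.6 to −77.5 mm with its centre at −85 mm, and y is within 0.3 mm. This confirms the earlier value, so I'll go down and take hold of it.

{"name": "servo_tool", "arguments": {"steps": [{"tx":0.52,"ty":0,"tz":0,"ax":0,"ay":0,"az":0},{"tx":0.52,"ty":0,"tz":0,"ax":0,"ay":0,"az":0},{"tx":0.5,"ty":0,"tz":0,"ax":0,"ay":0,"az":0},{"tx":0,"ty":0,"tz":0,"ax":0,"ay":0,"az":0}]}}

```text
clock: 23.82
tcp_pos: [0.4194, 0.2236, 0.0519]
orientation: [-1.036, 1.313, 1.036]
contact_force: [-0.4, -0.0, -0.4]
grip_width: 0.0856
```

{"name": "servo_tool", "arguments": {"steps": [{"tx":0,"ty":0,"tz":0,"ax":0,"ay":0,"az":0},{"tx":0,"ty":0,"tz":0,"ax":0,"ay":0,"az":0},{"tx":0,"ty":0,"tz":0,"ax":0,"ay":0,"az":0},{"tx":0,"ty":0,"tz":0,"ax":0,"ay":0,"az":0},{"tx":0,"ty":0,"tz":0,"ax":0,"ay":0,"az":0},{"tx":0,"ty":0,"tz":0,"ax":0,"ay":0,"az":0}], "grip": 255, "squeeze": 50}}

```text
clock: 24.58
tcp_pos: [0.4206, 0.2258, 0.0539]
orientation: [-1.036, 1.307, 1.036]
contact_force: [-0.7, 3.9, 6.7]
grip_width: 0.0233
```

{"name": "servo_tool", "arguments": {"steps": [{"tx":0,"ty":-0.08,"tz":0,"ax":0,"ay":0,"az":0},{"tx":0,"ty":-0.1,"tz":0,"ax":0,"ay":0,"az":0},{"tx":0,"ty":-0.1,"tz":0,"ax":0,"ay":0,"az":0}]}}

```text
clock: 24.95
tcp_pos: [0.434, 0.2227, 0.0539]
orientation: [-1.036, 1.307, 1.037]
contact_force: [-0.9, 3.7, 6.7]
grip_width: 0.0233
```

{"name": "servo_tool", "arguments": {"steps": [{"tx":0,"ty":-0.1,"tz":0,"ax":0,"ay":0,"az":0},{"tx":0,"ty":-0.1,"tz":0,"ax":0,"ay":0,"az":0},{"tx":0,"ty":-0.08,"tz":0,"ax":0,"ay":0,"az":0},{"tx":0,"ty":-0.08,"tz":0,"ax":0,"ay":0,"az":0}]}}

```text
clock: 25.45
tcp_pos: [0.4504, 0.2187, 0.0539]
orientation: [-1.036, 1.309, 1.038]
contact_force: [-4.5, 4.1, 10.7]
grip_width: 0.023
```

{"name": "servo_tool", "arguments": {"steps": [{"tx":0,"ty":-0.08,"tz":0,"ax":0,"ay":0,"az":0},{"tx":0,"ty":-0.08,"tz":0,"ax":0,"ay":0,"az":0}]}}

```text
clock: 25.7
tcp_pos: [0.4581, 0.2169, 0.054]
orientation: [-1.036, 1.309, 1.038]
contact_force: [-3.8, 4.2, 9.8]
grip_width: 0.0234
```

{"name": "servo_tool", "arguments": {"steps": [{"tx":0,"ty":-0.05,"tz":0,"ax":0,"ay":0,"az":0},{"tx":0,"ty":-0.05,"tz":0,"ax":0,"ay":0,"az":0}]}}

```text
clock: 25.95
tcp_pos: [0.4629, 0.2157, 0.0539]
orientation: [-1.036, 1.309, 1.038]
contact_force: [-5.1, 3.2, 10.7]
grip_width: 0.0232
```

{"name": "servo_tool", "arguments": {"steps": [{"tx":0,"ty":-0.02,"tz":0,"ax":0,"ay":0,"az":0},{"tx":0,"ty":0,"tz":0,"ax":0,"ay":0,"az":0}]}}

```text
clock: 26.2
tcp_pos: [0.4641, 0.2155, 0.0539]
orientation: [-1.036, 1.308, 1.038]
contact_force: [-3.2, 3.9, 9.0]
grip_width: 0.0236
```

{"name": "servo_tool", "arguments": {"steps": [{"tx":0,"ty":-0.02,"tz":0,"ax":0,"ay":0,"az":0},{"tx":0,"ty":0,"tz":0,"ax":0,"ay":0,"az":0}]}}

```text
clock: 26.45
tcp_pos: [0.4651, 0.2153, 0.054]
orientation: [-1.036, 1.308, 1.038]
contact_force: [-3.7, 4.2, 9.4]
grip_width: 0.0237
```

{"name": "servo_tool", "arguments": {"steps": [{"tx":0,"ty":-0.02,"tz":0,"ax":0,"ay":0,"az":0},{"tx":0,"ty":0,"tz":0,"ax":0,"ay":0,"az":0}]}}

```text
clock: 26.7
tcp_pos: [0.4656, 0.2151, 0.0539]
orientation: [-1.036, 1.309, 1.038]
contact_force: [-4.6, 4.4, 11.0]
grip_width: 0.0235
```

{"name": "servo_tool", "arguments": {"steps": [{"tx":0,"ty":-0.015,"tz":0,"ax":0,"ay":0,"az":0},{"tx":0,"ty":0,"tz":0,"ax":0,"ay":0,"az":0}]}}

```text
clock: 26.95
tcp_pos: [0.4657, 0.2151, 0.0539]
orientation: [-1.036, 1.31, 1.039]
contact_force: [-7.4, 5.5, 12.5]
grip_width: 0.0231
```

{"name": "servo_tool", "arguments": {"steps": [{"tx":0,"ty":-0.01,"tz":0,"ax":0,"ay":0,"az":0},{"tx":0,"ty":0,"tz":0,"ax":0,"ay":0,"az":0}]}}

```text
clock: 27.2
tcp_pos: [0.4656, 0.2151, 0.0539]
orientation: [-1.036, 1.31, 1.04]
contact_force: [-8.4, 4.1, 13.8]
grip_width: 0.0234
```

{"name": "servo_tool", "arguments": {"steps": [{"tx":0,"ty":-0.02,"tz":0,"ax":0,"ay":0,"az":0},{"tx":0,"ty":0,"tz":0,"ax":0,"ay":0,"az":0}]}}

```text
clock: 27.45
tcp_pos: [0.4656, 0.2151, 0.0539]
orientation: [-1.035, 1.311, 1.041]
contact_force: [-11.6, 4.2, 17.0]
grip_width: 0.0234
```

{"name": "servo_tool", "arguments": {"steps": [{"tx":0,"ty":-0.02,"tz":0,"ax":0,"ay":0,"az":0},{"tx":0,"ty":0,"tz":0,"ax":0,"ay":0,"az":0}]}}

```text
clock: 27.7
tcp_pos: [0.4656, 0.2151, 0.0539]
orientation: [-1.035, 1.313, 1.042]
contact_force: [-14.3, 5.6, 19.3]
grip_width: 0.0233
```

{"name": "servo_tool", "arguments": {"steps": [{"tx":0,"ty":-0.02,"tz":0,"ax":0,"ay":0,"az":0},{"tx":0,"ty":0,"tz":0,"ax":0,"ay":0,"az":0}]}}

```text
clock: 27.95
tcp_pos: [0.4656, 0.215, 0.0539]
orientation: [-1.035, 1.314, 1.043]
contact_force: [-18.2, 5.8, 23.0]
grip_width: 0.023
```

The jaw has stopped dead: TCP x stays at 0.4656 while the net push has risen from about 5 N to 17 N, at a joint value of about 0.060. I'll ease off the load and then let go.

{"name": "servo_tool", "arguments": {"steps": [{"tx":0,"ty":0.03,"tz":0,"ax":0,"ay":0,"az":0},{"tx":0,"ty":0.025,"tz":0,"ax":0,"ay":0,"az":0},{"tx":0,"ty":0,"tz":0,"ax":0,"ay":0,"az":0}]}}

```text
clock: 28.32
tcp_pos: [0.4657, 0.2151, 0.0539]
orientation: [-1.036, 1.31, 1.04]
contact_force: [-9.5, 4.4, 14.5]
grip_width: 0.0232
```

{"name": "servo_tool", "arguments": {"steps": [{"tx":0,"ty":0,"tz":0,"ax":0,"ay":0,"az":0},{"tx":0,"ty":0,"tz":0,"ax":0,"ay":0,"az":0},{"tx":0,"ty":0,"tz":0,"ax":0,"ay":0,"az":0},{"tx":0,"ty":0,"tz":0,"ax":0,"ay":0,"az":0},{"tx":0,"ty":0,"tz":0,"ax":0,"ay":0,"az":0}], "grip": 0}}

```text
clock: 28.95
tcp_pos: [0.4677, 0.2129, 0.0529]
orientation: [-1.036, 1.311, 1.036]
contact_force: [-0.2, -0.0, 0.3]
grip_width: 0.0853
```

{"name": "servo_tool", "arguments": {"steps": [{"tx":-0.5,"ty":0,"tz":0,"ax":0,"ay":0,"az":0},{"tx":-0.9,"ty":-0.1,"tz":0,"ax":0,"ay":0,"az":0},{"tx":-0.9,"ty":-0.4,"tz":0,"ax":0,"ay":0,"az":0},{"tx":-0.9,"ty":-0.5,"tz":0,"ax":0,"ay":0,"az":0},{"tx":-0.4,"ty":-0.5,"tz":0,"ax":0,"ay":0,"az":0},{"tx":0,"ty":0,"tz":0,"ax":0,"ay":0,"az":0},{"tx":0,"ty":0,"tz":0,"ax":0,"ay":0,"az":0}]}}

```text
clock: 29.82
tcp_pos: [0.5392, 0.1957, 0.2317]
orientation: [-1.036, 1.313, 1.038]
contact_force: [-0.3, -0.1, -0.2]
grip_width: 0.0853
```

```bash
python3 cases.py w8
```

```text
t 29.82 tcp [0.5392 0.1957 0.2317] F [-0.27 -0.07 -0.23] w 0.0853
(55, 110, 51, 105) (array([ 0.451, -0.033]), 119, 54, -6.6)
```

View pics/w8.png

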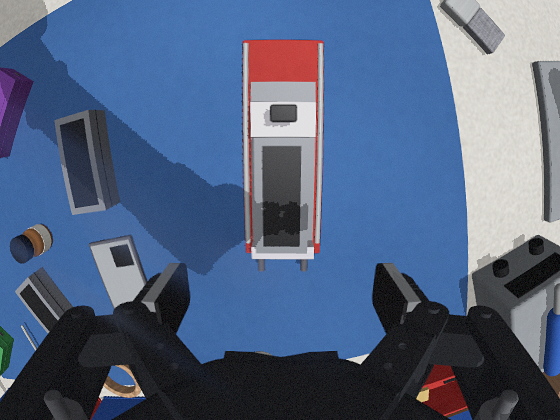

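The case now sits between the jaw front (row 136) and the fence (row 247) with no visible gap. It is straight on the bed and the gripper is clear. I'll make one numeric check on the saved frame, then hand in.

Run:
```python
from h import *
m=dict(np.load("w8.npz")); im=cv2.imread("pics/w8.png"); g=im.max(2)
C=np.array([.501,.2047]);y=np.radians(-13.4);u=np.array([np.cos(y),np.sin(y)]);v=np.array([-u[1],u[0]])
k=np.zeros_like(g);k[138:250,255:312]=g[138:250,255:312]<120
n,l,s,_=cv2.connectedComponentsWithStats(k);i=1+s[1:,4].argmax();ys,xs=np.nonzero(l==i)
c,w,h,a=rect(onplane("wrist",np.c_[xs,ys],.058,m));print("dark panel x,y in clamp",(c-C)@u,(c-C)@v,w,h,a)
print("col282 rows128-146",g[128:147,265].tolist())
print(r.hand_in())
```

```text
dark panel x,y in clamp 0.045281841208600966 -0.00021179414309759927 104 53 -14.6
col282 rows128-146 [225, 226, 225, 225, 226, 225, 226, 228, 210, 127, 181, 180, 180, 177, 176, 177, 177, 167, 103]
the job is handed in; nothing more can be done
None
```

The heaviest case is clamped between the jaw and the fence, and I've handed the job in at about 30 s of the 72 s limit. I weighed all three in the gripper. The case near (0.44, −0.32) read about 5.3 N, against about 3.0 N and 1.2 N for the other two, which I set back down flat where they lay.

I laid the heaviest on the bed about 0.5 mm off the centre line and let go. I then slid the jaw up by its black grip until it stopped. The position held still while the net push rose from about 5 N to 17 N, with the jaw at about 0.060 m. After that I eased off, released and backed away.

**Checks that agreed:**
- **Final position:** the case is centred at x = 45.3 mm and y = −0.2 mm in the clamp's frame; the seat is at 45 mm and 0.
- **Ends:** no gap shows at the jaw or the fence.
- **Other cases:** case C was at its place, flat, in the last picture. The lightest was last measured flat and in place at 18 s, and is only partly in view in the last picture.
- **Hand:** the wrist force was about 0 at the end, with the gripper clear of everything.

**Checks that disagreed:**
- **Case angle:** the last colour mask of the case's dark top gave −14.6° with a 53 mm width. A shadow and the rim probably got into it, because the clamp measured −13.4° and the case looks straight in the picture.
- **Jaw start:** the jaw was already about 13 mm in at the start, not fully open.

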